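# Unpin a push slicer, draw its pusher back and pin it open

## Task

The hand-push slicer was put away shut, with its pusher pinned up against the blades. Pull the lock pin up out of its hole, draw the pusher back from the blades until the pin's second hole comes into line, and push the pin fully home there, so that the pusher is locked open for loading. Feel for the hole with a light touch, never force the pin against the bed, and leave the things round the slicer where they stand.

Things in the scene. Friction and masses are not known exactly. Their poses are not given: they have to be found in the camera images.
- slicer: Bench slicer for onions and gherkins, fixed: aluminium base 362 x 136 mm, blade frame 150 mm high at one end, end block 77 mm high at the other, two guide rods 100 mm apart between them. Origin: centre of its underside. Its x axis runs along the rods to the blades (frame at x = +152 mm, end block at -167), z up. The pusher is drawn back along -x.
- feed_bed: Flat bed 60 mm wide along the slicer's middle, top 43 mm above the worktop, same frame as the slicer. First hole at slicer x = +5 mm. Farther back a screwed-on steel index plate, 98 x 38 x 3 mm, has the second hole. Both 12 mm wide, at y = 0. The plate is set to suit the work and is not measured: its hole lines up anywhere from 74 to 114 mm of pusher travel. Beside it the pin lands on the plate.
- pusher (a joint): Travel of the pusher along the rods in m: 0 = shut against the blades, grows as it is drawn back, stop at 0.130. About 3 N of friction; stays where it is left. It carries a white ribbed push head 128 mm high and behind it a bow handle (black bar across the slicer, top 140 mm high, 58 mm in front of the boss).
- boss_top (a point): Centre of the pin bore in the top of the pusher's boss, 77 mm above the worktop, at slicer x = +5 mm minus the travel. The boss is 36 x 36 mm and 28 mm high, behind the bow handle; its vertical bore is 11 mm wide. Two spring balls in the bore, 14 mm below its top, hold the pin.
- lock_pin: Loose steel pin in the boss, 60 g: shank 10 mm thick, 48 mm long, nose tapered to 8 mm; above it a collar 16 mm thick, 13 mm high, and a black fluted knob 26 mm thick, 30 mm high. Origin on its axis at the shoulder (collar's underside), z up to the knob. Home: shoulder on the boss top, a groove caught by the spring balls. About 12 N frees it upwards; then it rubs with 1 to 2 N and stays up.
- pin_knob (a point): Middle of the pin's knob, 28 mm above the shoulder: where to grip it (round, any yaw).
- pin_tip (a point): Nose of the pin, 48 mm below the shoulder, 29 mm above the worktop when home. It clears the first hole when the pin is lifted 14 mm and the index plate when lifted 17 mm; up to 28 mm the bore still guides the pin, and the pusher can be drawn along by it. Resting on the plate beside the hole the pin stands 17 mm above home. Over the last 3 mm home the balls draw it down.
- catch_pot: Small steel pot, 67 mm wide, 52 mm high, standing off the blade end of the slicer; origin under its centre. Bystander.
- jar: Screw-top jar, 69 mm wide, 110 mm high, standing behind the slicer; origin under its centre. Bystander.
- tub_a: Lidded sauce tub, 73 mm wide, 37 mm high, off the end-block end of the slicer; origin under its centre. Bystander.
- tub_b: A second lidded sauce tub like it, beside the first; origin under its centre. Bystander.
Not all that is in view belongs to the job. There is more than one size of the lock_pin; the job needs the middle-sized.

How it is judged:
On the way, in this order (a step that is already met when the one before it is completed fails the run):
1. the pin is pulled up clear of the first hole (z of pin_tip in the frame of slicer above 0.044 m and value of joint pusher below 0.05 m), for 0.1 s.
2. the pusher is drawn back towards the second hole, the pin clear above the bed (value of joint pusher above 0.06 m and z of pin_tip in the frame of slicer above 0.044 m), for 0.1 s.
At the end, for the whole second after the job is handed in: The pusher stands drawn back at the second hole (70 to 118 mm of travel), and the pin is home through the boss and the index plate: tip no more than 31 mm above the worktop (2 mm from home), shoulder within 3 mm of the boss top's centre, upright, everything at rest (value of joint pusher between 0.07 and 0.118 m and z of pin_tip in the frame of slicer below 0.031 m and distance between lock_pin and boss_top below 0.003 m and angle between lock_pin's own z axis and vertical below 0.1 rad and linear speed of lock_pin below 0.01 m/s and velocity of joint pusher between -0.005 and 0.005 m/s); the robot touches nothing.
It fails at once if the pin is forced against the bed or the index plate with more than 40 N (contact force between lock_pin and feed_bed above 40 N).
It fails at once if the pot, the jar or a tub is shifted by more than 20 mm (distance of any of catch_pot, jar, tub_a, tub_b from where it was at the start of the episode above 0.02 m).
It also fails if it takes over 72 s, if anything falls off the work surface, if the arm or the gripper's body presses on something with over 40 N, if the wrist force passes 120 N, or if a joint passes its speed limit or range.

## Robot

A 6-joint arm with a two-finger parallel gripper is mounted at the origin on a cart in front of the work surface, level with it; the furniture and walls round the work are solid. World frame = base frame: x ahead of the robot, y to its left, z up, the work surface at z = 0. Lengths are in m, angles in rad, forces in N, time in s.
With the tool pointing down it reaches from about 0.35 to 0.975 m from the base axis. Payload 4.9 kg.
Tool frame: the origin (TCP) lies at the very end of the fingers, on their centre line; the grasp point (between the pads) lies 19 mm behind it (manip.grasp_offset is the distance from the TCP to the grasp point, in m); z points along the fingers, y is the line along which they close (so a half turn about z gives the same grasp; the last joint's range is limited). The gripper opens to 85 mm and grips with 20 to 120 N. Pads are 22 mm wide; open, the fingers measure 114 mm over their backs; the gripper's body (76 mm by 85 mm) begins 54 mm behind the grasp point. The pads swing forward as they close: fully open they stand 13 mm farther back than shut.
Start: joints at [-1.303, 0.053, 1.613, -0, 1.476, -0.119], TCP at [0.236, -0.579, 0.194] pointing down, gripper open.
Joint ranges: [-3.01, 3.01], [-1.01, 2.22], [0.06, 2.58], [-1.02, 4.17], [0.09, 2.62], [-3.14, 3.14]. Speed limits (rad/s): [2.57, 2.57, 3.14, 3.14, 3.14, 3.14].

## Interface

Orientations are given as a unit quaternion [w, x, y, z].
In Python, from plant import manip, eyes, job_done, models gives the robot as it stands.
- The arm moves only by the tool servo_tool, never from a script. Its argument "motion" is one flat list of numbers, 5 for each row, row after row: the opening, from -1 (shut) to 1 (fully open), then the shift along the tool's x, y, z normalised to -1 to 1, where 1 is 120 mm, then the turn about the tool's z normalised to -1 to 1, where 1 is 45 degrees. A call has 1 to 5 rows; each row is the pose to reach, as a shift and turn from the pose commanded when the call began, along the tool's axes at that moment; what a row does not reach only later rows make up. A row lasts 1/8 s, in which the tool goes at most 62.5 mm and 10.7 degrees, less where a joint would pass 70% of its speed; a pose out of reach is approached as far as the arm can. A call with a number of a shift or a turn outside -1 to 1 is refused whole. A call with a gripper value outside its range is refused whole. The fingers move at their own pace and stop on an object; the grip force is fixed at half the most. Time passes only in rows, so rows that repeat a pose let the fingers close. It gives the time, the measured TCP pose, the force, the opening and the grip force at its end, in the units of the state.
- manip.state(): the state, without advancing time (a new reading comes with each control period).
- eyes.grab_frame(name): name is "scene" or "top" or "wrist"; returns (picture, depth): 480x640x3 uint8, red, green, blue; 480x640 float32, m along the optical axis (not along the pixel's ray), 0 where there is no reading.
- eyes.camera_params(name): a dict with "fov_y" (degrees; the focal length in pixels is half the picture's height over the tangent of half this angle, whatever the lens; pixels are square), "cx", "cy" (the principal point, pixels), "pose" (4x4, takes a point from camera to world coordinates); the wrist camera has in their place "T_tool_cam" (4x4, takes a point from camera to tool coordinates, whose origin is the TCP and whose axes are the flange's). Camera axes: x right, y up, looking along -z (the intrinsics and any distortion apply to the point x, -y, -z); pixel columns grow to the right and rows downward; lengths in m; the calibration is good to about 2 mm. The wrist camera is an equidistant fisheye: a pixel r from the principal point sees the ray r / f radians off the axis. A picture is of the moment at which its call begins: read the wrist's pose just before it. camera_params takes no time and is no camera call.
- job_done(): hands the job in; it is judged then, once.
Trained networks look in the newest picture that a camera, given by its name, has taken for a name from the list of things; names that differ only in an ending like _2 or _b are one class to them, and where a whole thing is asked for, a point or a joint stands for the part that bears it (a point fixed in the world has none). Each returns a list of dicts, best first, with "p" (0 to 1); they miss things now and then, are a little off and sometimes report something else, mostly with a low value. They report only what shows in the picture. A call takes as long as a camera call. They do not tell look-alikes from the thing itself.
- models.regions_of(camera, label): "mask" (480x640 bool, what is visible of it) and "pixel" ([column, row] in pixels, amid what is visible of it).
The state is a dict: "time": time; "joint_pos": joint angles; "joint_vel": joint speeds; "joint_efforts": joint torques, N m; "tool_pos": TCP position; "tool_rot": TCP orientation; "contact_force": force on the tool from outside, world axes, zero at the start; "ft_torque": the same for the moment, N m; "gripper_width": opening from 0.0 (shut) to 1.0 (fully open); "grasp_force": force on a finger pad.
Only numpy, scipy, OpenCV 4.12 (cv2) and the standard library are available. Lean on these libraries where they do the work, as an engineer would, in place of code of your own. Each camera call takes 0.05 s, during which the arm holds its last target. There are 200 camera calls.

## Working session

There is one attempt and no reset: what is moved stays moved. The work goes in short steps, Python scripts to look and compute and a tool call to move; the robot and the scene stay as the last step left them, time stands still between calls to the robot, and variables do not carry over. Pictures are saved under pics/ and viewed, at most 10 in all, crops included, and the job is handed in when it is done.

Besides the shell and the picture viewer there is one more tool, called after "Call:" by a JSON object that holds its "fn" and its "kwargs". servo_tool: Moves the arm, as the interface text tells. Its arguments: {"type":"object","properties":{"motion":{"type":"array","items":{"type":"number","minimum":-1,"maximum":1}}},"required":["motion"]}

```bash
mkdir -p pics; cat > h.py <<'E'
import numpy as np, cv2
from plant import manip, eyes, models
def K(n):
    p=eyes.camera_params(n); f=240/np.tan(np.radians(p["fov_y"])/2); return p,f
def toworld(n,u,v,d):
    p,f=K(n); u=np.asarray(u,float);v=np.asarray(v,float);d=np.asarray(d,float)
    P=np.stack([(u-p["cx"])/f*d,-(v-p["cy"])/f*d,-d,np.ones_like(d)],-1)
    return (P@np.array(p["pose"]).T)[...,:3]
def maskpts(n,m,depth):
    v,u=np.nonzero(m&(depth>0)); return toworld(n,u,v,depth[v,u])
E
python3 - <<'E'
from h import *
print(manip.state()); 
ims=[]
for n in("top","scene"):
    im,d=eyes.grab_frame(n); ims.append(im); np.save(n+".npy",d); cv2.imwrite(n+"_full.png",im[:,:,::-1])
    print(n,eyes.camera_params(n))
    for l in("lock_pin","pusher","feed_bed","slicer","jar","catch_pot","tub_a"):
        for r in models.regions_of(n,l)[:4]:
            if r["p"]<.2: continue
            P=maskpts(n,r["mask"],d)
            print(l,round(r["p"],2),np.round(r["pixel"]),np.round(np.median(P,0),3),np.round(P.min(0),3),np.round(P.max(0),3)) if len(P) else print(l,r["p"],r["pixel"])
for i,n in enumerate(("top","scene")): cv2.imwrite(f"pics/{n}0.png",ims[i][:,:,::-1])
E
```

```text
{'time': 0.0, 'joint_pos': array([-1.30300122e+00,  5.33577324e-02,  1.61427437e+00,  9.72877907e-06,
        1.47599939e+00, -1.18970713e-01]), 'joint_vel': array([ 0.0007372 ,  0.00043385,  0.00020538, -0.00219007, -0.00018853,
        0.0007292 ]), 'joint_efforts': array([-1.41855417e-04, -3.93679225e+01, -3.70176709e+01, -2.23039278e-04,
        6.91436377e-03,  4.92748967e-06]), 'tool_pos': array([ 0.23558311, -0.57815469,  0.19227428]), 'tool_rot': array([-1.01695646e-03,  9.81359304e-01,  1.92179283e-01, -7.09584343e-05]), 'contact_force': array([-0.03409218,  0.04830578, -1.13678284]), 'ft_torque': array([-0.01946045, -0.02513489, -0.08196119]), 'grasp_force': 0.0, 'gripper_width': 0.9993662148454281}
top {'fov_y': 45.646322647234065, 'cx': 322.750818853229, 'cy': 248.43647291094754, 'pose': array([[-0.01281684,  0.99036813, -0.1378648 ,  0.38911842],
       [-0.99965328, -0.01586266, -0.0210168 ,  0.04384598],
       [-0.02300127,  0.13754763,  0.99022805,  1.03581899],
       [ 0.        ,  0.        ,  0.        ,  1.        ]])}
lock_pin 0.77 [302. 280.] [0.467 0.099 0.12
[... 1785 characters left out ...]
66]
slicer 0.6 [307. 285.] [0.45  0.155 0.063] [ 0.384 -0.127 -0.005] [0.593 0.284 0.157]
slicer 0.55 [313. 250.] [0.465 0.109 0.114] [0.456 0.052 0.046] [0.504 0.118 0.122]
jar 0.62 [224. 249.] [0.575 0.206 0.107] [0.548 0.165 0.011] [0.615 0.24  0.113]
catch_pot 0.95 [239. 372.] [0.432 0.308 0.024] [ 0.388  0.279 -0.004] [0.456 0.346 0.056]
catch_pot 0.54 [316. 253.] [0.465 0.11  0.114] [0.456 0.094 0.076] [0.481 0.118 0.122]
tub_a 0.9 [414. 201.] [ 0.459 -0.147  0.035] [ 0.424 -0.184  0.   ] [ 0.496 -0.119  0.041]
tub_a 0.74 [294. 284.] [0.446 0.169 0.091] [ 0.4    0.087 -0.001] [0.564 0.215 0.142]
tub_a 0.61 [369. 179.] [ 0.556 -0.136  0.035] [ 0.519 -0.202 -0.002] [ 0.6   -0.069  0.078]
```

View pics/top0.png

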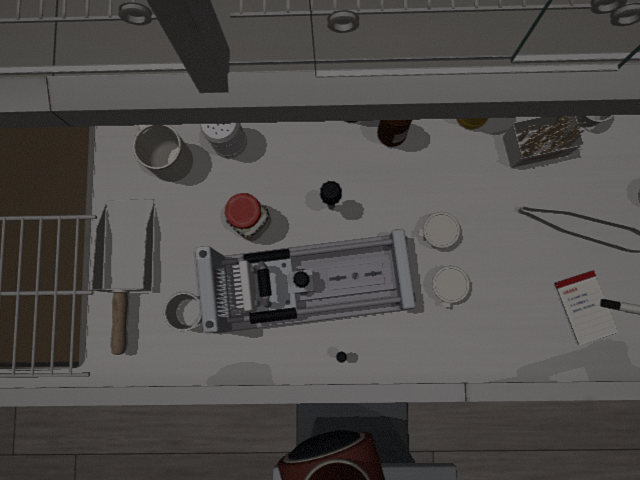

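View pics/scene0.png

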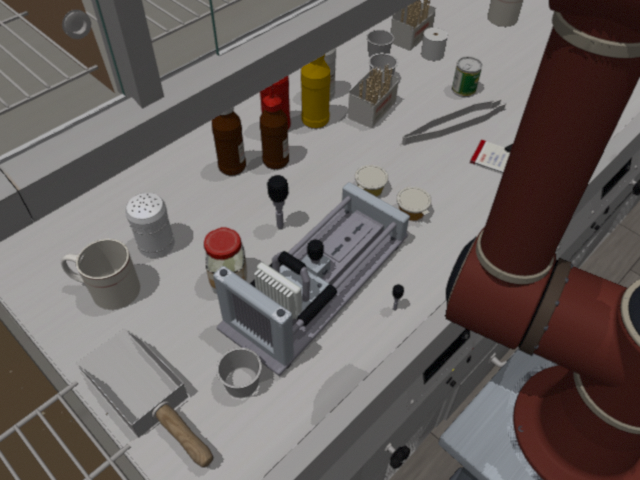

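```bash
python3 - <<'E'
from h import *
im=cv2.imread("top_full.png"); d=np.load("top.npy")
c=cv2.resize(im[225:345,185:425],None,fx=3.3,fy=3.3,interpolation=cv2.INTER_CUBIC)
c=cv2.convertScaleAbs(c,alpha=1.6); cv2.imwrite("pics/crop1.png",c)
v,u=np.mgrid[225:345,185:425]; P=toworld("top",u,v,d[225:345,185:425]).reshape(-1,3)
def rep(n,m):
    Q=P[m]; r=cv2.minAreaRect(Q[:,:2].astype(np.float32)*1000); print(n,len(Q),r, np.median(Q[:,2]))
rep("frame",(P[:,2]>.146))
rep("endblk",(P[:,2]>.07)&(P[:,2]<.085)&(P[:,1]<-.02))
rep("knob",(P[:,2]>.113)&(P[:,2]<.13)&(abs(P[:,0]-.467)<.025)&(abs(P[:,1]-.099)<.022))
E
```

```text
frame 1416 ((410.2427978515625, 181.36526489257812), (253.5155029296875, 114.72174835205078), 56.919185638427734) 0.15055158733974194
endblk 1054 ((487.22021484375, -70.53710174560547), (135.93414306640625, 22.45039939880371), 6.195127487182617) 0.07729938978378137
knob 205 ((467.8803405761719, 99.99327850341797), (24.408662796020508, 26.056087493896484), 88.53278350830078) 0.11995261645017985
```

View pics/crop1.png

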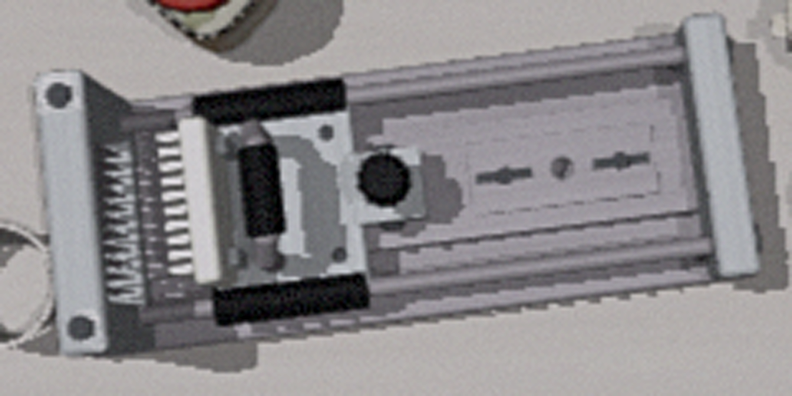

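The candidates are the black-knobbed pins at top-view (330,193), large and standing loose, (341,357), small and standing loose, and (302,280). The crop shows the third seated in the pusher's boss. It is the middle-sized one and its knob is about 25 mm wide, so it is the job's pin. The plate hole is at top-view pixel (355.3, 275.6).

```bash
cat >> h.py <<'E'
A=np.radians(6.2); XD=np.array([-np.sin(A),np.cos(A)]); YD=np.array([-np.cos(A),-np.sin(A)])
def ray(n,u,v,z):
    a=toworld(n,u,v,.1);b=toworld(n,u,v,1.); return a+(b-a)*(z-a[2])/(b[2]-a[2])
def toolmove(tgt):
    """normalised shift to xyz target from measured pose"""
    from scipy.spatial.transform import Rotation as R
    s=manip.state(); q=s["tool_rot"]; M=R.from_quat([q[1],q[2],q[3],q[0]]).as_matrix()
    print("pos",np.round(s["tool_pos"],4),"xang",round(np.degrees(np.arctan2(M[1,0],M[0,0])),2),"shift",np.round(M.T@(np.array(tgt)-s["tool_pos"])/.12,3),"t",s["time"],"F",np.round(s["contact_force"],1))
E
python3 - <<'E'
from h import *
k=np.array([.468,.1]); h=ray("top",355.3,275.6,.045); print(h); e=k-h[:2]; print("travel",e@XD,"lat",e@YD)
E
```

```text
[0.478424   0.00882064 0.045     ]
travel 0.09177183407724854 lat 0.0005157178109073332
```

Call:
{"fn": "servo_tool", "kwargs": {"motion": [1,0.87,-1,0,0,1,0.87,-1,0,0,1,0.87,-1,0,0,1,0.87,-1,0,0]}}

```text
time: 1.3
tool_pos: [0.2879, -0.4267, 0.1938]
tool_rot: [0.0, 0.981, 0.194, 0.0]
contact_force: [0.9, -1.0, 0.3]
gripper_width: 1.001
grasp_force: 0.0
```

Call:
{"fn": "servo_tool", "kwargs": {"motion": [1,0.87,-1,0,0,1,0.87,-1,0,0,1,0.87,-1,0,0,1,0.87,-1,0,0]}}

```text
time: 1.8
tool_pos: [0.3392, -0.2773, 0.1939]
tool_rot: [0.001, 0.981, 0.193, 0.0]
contact_force: [-0.2, -0.2, 0.1]
gripper_width: 1.0
grasp_force: 0.0
```

Call:
{"fn": "servo_tool", "kwargs": {"motion": [1,0.87,-1,0,0,1,0.87,-1,0,0,1,0.87,-1,0,0,1,0.87,-1,0,0]}}

```text
time: 2.3
tool_pos: [0.3907, -0.1272, 0.1938]
tool_rot: [0.0, 0.981, 0.193, 0.0]
contact_force: [0.6, -0.3, 0.7]
gripper_width: 1.004
grasp_force: 0.0
```

Call:
{"fn": "servo_tool", "kwargs": {"motion": [1,0,0,0,-1,1,0,0,0,-1,1,0,0,0,-1,1,0,0,0,-1,1,0,0,0,-1]}}

```text
time: 2.92
tool_pos: [0.3899, -0.1292, 0.1936]
tool_rot: [0.0, 0.834, 0.552, -0.0]
contact_force: [0.7, -0.2, 0.1]
gripper_width: 1.0
grasp_force: 0.0
```

Call:
{"fn": "servo_tool", "kwargs": {"motion": [1,0,0,0,-0.645,1,0,0,0,-0.645,1,0,0,0,-0.645,1,0,0,0,-0.645]}}

```text
time: 3.42
tool_pos: [0.39, -0.1283, 0.1935]
tool_rot: [0.0, 0.67, 0.743, -0.0]
contact_force: [0.0, 0.4, 0.6]
gripper_width: 1.001
grasp_force: 0.0
```

```bash
python3 - <<'E'
from h import *
toolmove([.468,.100,.18])
E
```

```text
pos [ 0.39   -0.1283  0.1935] xang 95.92 shift [1.825 0.843 0.112] t 3.425 F [0.  0.4 0.6]
```

Call:
{"fn": "servo_tool", "kwargs": {"motion": [1,0.925,0.843,0,0,1,0.925,0.843,0,0,1,0.925,0.843,0,0,1,0.925,0.843,0,0]}}

```text
time: 3.92
tool_pos: [0.4792, -0.0054, 0.1933]
tool_rot: [-0.0, 0.668, 0.744, -0.0]
contact_force: [0.2, 0.7, -0.6]
gripper_width: 0.999
grasp_force: 0.0
```

```bash
python3 - <<'E'
from h import *
print(eyes.camera_params("wrist"))
toolmove([.468,.1,.15])
im,d=eyes.grab_frame("wrist"); np.save("w1.npy",d); cv2.imwrite("pics/w1.png",cv2.convertScaleAbs(im[:,:,::-1],alpha=1.5))
E
```

```text
{'fov_y': 65.70646984690485, 'cx': 321.91818543881845, 'cy': 244.31709166799638, 'T_tool_cam': array([[ 6.49249125e-04,  9.58342869e-01,  2.85619543e-01,
         7.24731097e-02],
       [ 9.99998868e-01, -2.34456997e-04, -1.48644660e-03,
        -1.02525685e-03],
       [-1.35756000e-03,  2.85620185e-01, -9.58341936e-01,
        -1.80179293e-01],
       [ 0.00000000e+00,  0.00000000e+00,  0.00000000e+00,
         1.00000000e+00]])}
pos [ 0.4792 -0.0054  0.1933] xang 96.16 shift [0.883 0.002 0.361] t 3.925 F [ 0.2  0.7 -0.6]
```

View pics/w1.png

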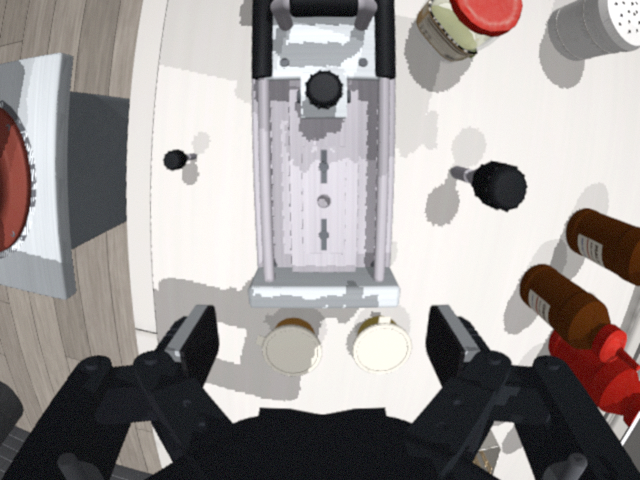

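The wrist view shows the knob in the boss at (323,89) and the plate hole at (323,201). The loose pins stand clear on either side.

```bash
cat >> h.py <<'E'
def wray(u,v,z,s):
    from scipy.spatial.transform import Rotation as R
    p,f=K("wrist"); x,y=u-p["cx"],v-p["cy"]; r=np.hypot(x,y); t=r/f
    dr=np.array([np.sin(t)*x/r,-np.sin(t)*y/r,-np.cos(t)])
    T=np.array(p["T_tool_cam"]); q=s["tool_rot"]; M=R.from_quat([q[1],q[2],q[3],q[0]]).as_matrix()
    o=s["tool_pos"]+M@T[:3,3]; w=M@T[:3,:3]@dr; return o+w*(z-o[2])/w[2]
E
python3 - <<'E'
from h import *
s=manip.state(); k=wray(323,89,.120,s); h=wray(323,201,.045,s); print(k,h,(k-h)[:2]@XD,(k-h)[:2]@YD)
toolmove([.468,.1,.12])
E
```

```text
[0.46742249 0.09830276 0.12      ] [0.47734228 0.00871915 0.045     ] 0.09013096647125582 0.00018680226088096594
pos [ 0.4787 -0.0062  0.1933] xang 96.11 shift [0.89  0.006 0.61 ] t 3.975 F [ 0.8 -0.3 -0.2]
```

Call:
{"fn": "servo_tool", "kwargs": {"motion": [1,0.89,0.005,0,0,1,0.89,0.005,0,0,1,0.89,0.005,0.5,0,1,0.89,0.005,0.886,0,1,0.89,0.005,0.886,0]}}

```text
time: 4.6
tool_pos: [0.4639, 0.0988, 0.0831]
tool_rot: [-0.003, 0.669, 0.743, -0.003]
contact_force: [0.4, -0.3, 1.2]
gripper_width: 0.997
grasp_force: 0.0
```

```bash
python3 - <<'E'
from h import *
toolmove([.4678,.0995,.087])
E
```

```text
pos [0.4639 0.0988 0.0831] xang 96.02 shift [ 0.002  0.032 -0.033] t 4.6 F [ 0.4 -0.3  1.2]
```

Call:
{"fn": "servo_tool", "kwargs": {"motion": [1,0,0.0,0,0,1,0,0,0,0]}}

```text
time: 4.85
tool_pos: [0.4699, 0.0998, 0.0903]
tool_rot: [0.002, 0.668, 0.744, 0.002]
contact_force: [-0.9, -0.0, 0.5]
gripper_width: 1.001
grasp_force: 0.0
```

Call:
{"fn": "servo_tool", "kwargs": {"motion": [-1,0,0,0,0,-1,0,0,0,0,-1,0,0,0,0,-1,0,0,0,0,-1,0,0,0,0]}}

```text
time: 5.48
tool_pos: [0.4676, 0.1003, 0.0871]
tool_rot: [-0.0, 0.668, 0.744, -0.0]
contact_force: [-0.6, 0.5, -0.3]
gripper_width: 0.002
grasp_force: 0.0
```

Call:
{"fn": "servo_tool", "kwargs": {"motion": [-1,0,0,0,0,-1,0,0,0,0,-1,0,0,0,0]}}

```text
time: 5.85
tool_pos: [0.4677, 0.1002, 0.0871]
tool_rot: [-0.0, 0.668, 0.744, -0.0]
contact_force: [0.5, 0.2, -0.6]
gripper_width: 0.004
grasp_force: 0.0
```

The gripper shut to nothing, so I need to look.

```bash
python3 - <<'E'
from h import *
toolmove([.4678,.0995,.087])
im,d=eyes.grab_frame("wrist"); cv2.imwrite("pics/w2.png",cv2.convertScaleAbs(im[:,:,::-1],alpha=1.5))
im,d=eyes.grab_frame("scene"); cv2.imwrite("pics/s2.png",cv2.resize(im[180:360,220:460,::-1],None,fx=3.3,fy=3.3))
E
```

```text
pos [0.4677 0.1002 0.0871] xang 96.19 shift [-0.006  0.     0.001] t 5.85 F [ 0.5  0.2 -0.6]
```

View pics/w2.png

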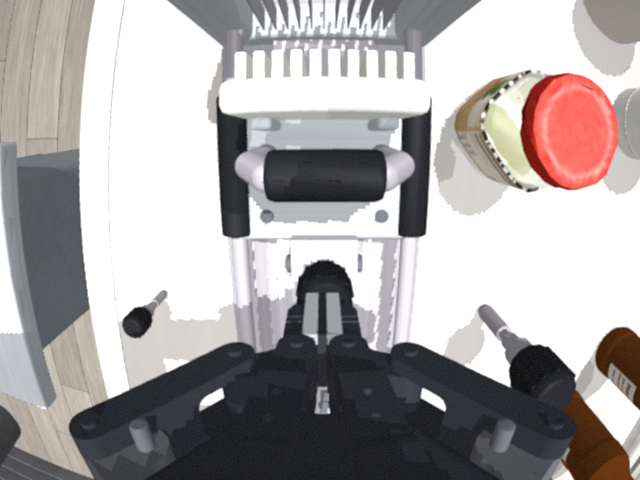

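View pics/s2.png

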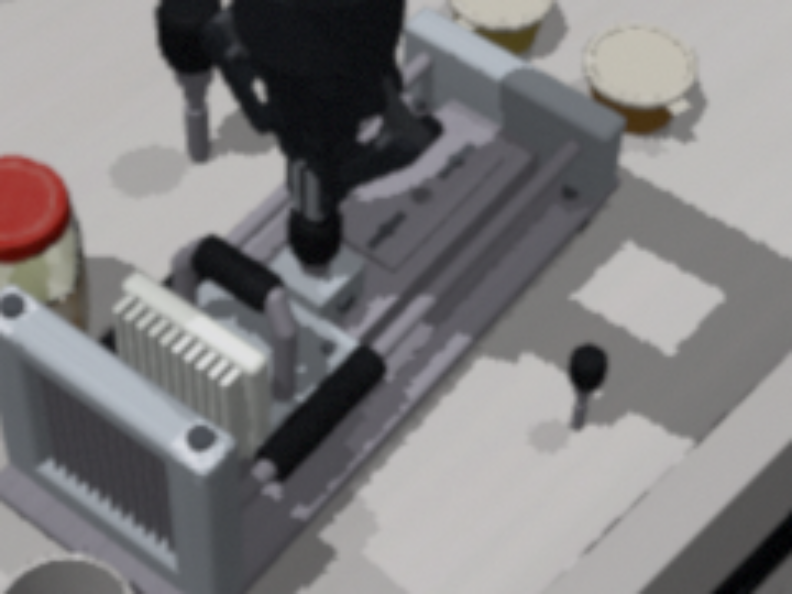

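```bash
cat >> h.py <<'E'
def wcloud(d,s):
    from scipy.spatial.transform import Rotation as R
    p,f=K("wrist"); v,u=np.mgrid[0:480,0:640]; x,y=u-p["cx"],v-p["cy"]; r=np.hypot(x,y)+1e-9; t=r/f
    P=np.stack([np.tan(t)*x/r*d,-np.tan(t)*y/r*d,-d],-1)
    T=np.array(p["T_tool_cam"]); q=s["tool_rot"]; M=R.from_quat([q[1],q[2],q[3],q[0]]).as_matrix()
    Pt=P@T[:3,:3].T+T[:3,3]; return Pt, Pt@M.T+s["tool_pos"]
E
python3 - <<'E'
from h import *
s=manip.state(); im,d=eyes.grab_frame("wrist"); Pt,Pw=wcloud(d,s)
for (u,v) in [(323,270),(323,285),(300,280),(345,280),(311,300),(335,300),(311,325),(335,325),(300,250),(323,245),(323,180)]:
    print(u,v,"tool",np.round(Pt[v,u],4),"world",np.round(Pw[v,u],4))
im,d=eyes.grab_frame("scene")
for (cu,cv) in [(305,175),(308,200),(315,225),(315,245),(318,260),(340,275),(300,270)]:
    u=220+int(cu/3.3);v=180+int(cv/3.3); print("sc",cu,cv,np.round(toworld("scene",u,v,d[v,u]),4),im[v,u])
E
```

```text
323 270 tool [ 0.0125 -0.0003 -0.0203] world [0.4661 0.1127 0.1075]
323 285 tool [ 0.0103 -0.0003 -0.0328] world [0.4663 0.1104 0.1199]
300 280 tool [ 0.005  -0.0113 -0.0141] world [0.4559 0.104  0.1012]
345 280 tool [ 0.0094  0.0096 -0.0248] world [0.4763 0.1106 0.112 ]
311 300 tool [ 0.0105 -0.0051 -0.0483] world [0.4615 0.1101 0.1355]
335 300 tool [ 0.0104  0.0043 -0.0483] world [0.4709 0.1111 0.1354]
311 325 tool [ 0.0111 -0.0045 -0.0696] world [0.462  0.1108 0.1568]
335 325 tool [ 0.0104  0.0036 -0.0683] world [0.4702 0.1109 0.1555]
300 250 tool [ 0.012  -0.0126  0.012 ] world [0.4539 0.1108 0.0751]
323 245 tool [ 0.0155 -0.0002  0.0097] world [0.4659 0.1156 0.0775]
323 180 tool [ 0.0575 -0.0005 -0.0523] world [0.4611 0.1573 0.1395]
sc 305 175 [0.4662 0.1142 0.1585] [55 56 61]
sc 308 200 [0.4641 0.1141 0.1433] [76 79 83]
sc 315 225 [0.4644 0.1093 0.1187] [21 23 25]
sc 315 245 [0.46   0.1137 0.1113] [12 11 15]
sc 318 260 [0.4615 0.1099 0.096 ] [11 10 12]
sc 340 275 [0.4571 0.0979 0.0755] [132 137 145]
sc 300 270 [0.4754 0.1099 0.0748] [137 142 148]
```

```bash
python3 - <<'E'
from h import *
s=manip.state(); print(s["gripper_width"],s["grasp_force"],s["contact_force"])
Pt,_=wcloud(np.load("w1.npy"),s)
m=(Pt[...,2]<.03)&(abs(Pt[...,1])<.07)&(abs(Pt[...,0])<.02)
Q=Pt[m]; print(len(Q),Q.min(0),Q.max(0)); print(np.histogram(Q[:,2],bins=np.arange(-.1,.03,.01)))
im,d=eyes.grab_frame("wrist"); P2,_=wcloud(d,s)
for v in range(262,420,8): print(v,[tuple(np.round(P2[v,u]*1000).astype(int)) for u in (290,300,311,323,335,346,356)])
E
```

```text
0.0006481124904924245 0.0 [-0.44303739 -0.36044578 -0.64306686]
54849 [-0.01381956 -0.06998903 -0.14643156] [ 0.01999952  0.06999493 -0.04937865]
(array([2201, 1767, 1874, 1590,  911,    2,    0,    0,    0,    0,    0,
          0]), array([-1.00000000e-01, -9.00000000e-02, -8.00000000e-02, -7.00000000e-02,
       -6.00000000e-02, -5.00000000e-02, -4.00000000e-02, -3.00000000e-02,
       -2.00000000e-02, -1.00000000e-02, -5.55111512e-17,  1.00000000e-02,
        2.00000000e-02]))
262 [(np.int64(2), np.int64(-19), np.int64(20)), (np.int64(6), np.int64(-13), np.int64(11)), (np.int64(5), np.int64(-7), np.int64(11)), (np.int64(12), np.int64(0), np.int64(-9)), (np.int64(6), np.int64(6), np.int64(10)), (np.int64(6), np.int64(12), np.int64(10)), (np.int64(6), np.int64(18), np.int64(10))]
270 [(np.int64(-2), np.int64(-19), np.int64(19)), (np.int64(1), np.int64(-13), np.int64(10)), (np.int64(11), np.int64(-6), np.int64(-16)), (np.int64(13), np.int64(0), np.int64(-21)), (np.int64(12), np.int64(5), np.int64(-18)), (np.int64(1), np.int64(12), np.int64(11)), (np.int64(1), np.int64(18), np.int64(
[... 5025 characters left out ...]
t64(-114)), (np.int64(17), np.int64(7), np.int64(-115))]
406 [(np.int64(17), np.int64(-8), np.int64(-117)), (np.int64(14), np.int64(-6), np.int64(-115)), (np.int64(-7), np.int64(-4), np.int64(-90)), (np.int64(-122), np.int64(0), np.int64(40)), (np.int64(-8), np.int64(3), np.int64(-89)), (np.int64(16), np.int64(4), np.int64(-117)), (np.int64(17), np.int64(7), np.int64(-117))]
414 [(np.int64(16), np.int64(-8), np.int64(-119)), (np.int64(13), np.int64(-6), np.int64(-116)), (np.int64(10), np.int64(-4), np.int64(-113)), (np.int64(9), np.int64(-1), np.int64(-112)), (np.int64(10), np.int64(2), np.int64(-113)), (np.int64(17), np.int64(4), np.int64(-120)), (np.int64(16), np.int64(6), np.int64(-119))]
```

The images explain it. The wrist depth puts the real fingertips about 36 mm behind the stated TCP when shut and about 49 mm when open. The fingers therefore closed above the knob, whose top is at tool z = -33 mm. I'll open and go 36 mm lower, checking the force.

Call:
{"fn": "servo_tool", "kwargs": {"motion": [1,0,0,0,0,1,0,0,0,0,1,0,0,0,0,1,0,0,0,0,1,0,0,0,0]}}

```text
time: 6.72
tool_pos: [0.4677, 0.1002, 0.0872]
tool_rot: [-0.0, 0.668, 0.744, -0.0]
contact_force: [-0.1, 0.4, -0.0]
gripper_width: 0.997
grasp_force: 0.0
```

Call:
{"fn": "servo_tool", "kwargs": {"motion": [1,0,0,0.05,0,1,0,0,0.1,0,1,0,0,0.15,0,1,0,0,0.15,0]}}

```text
time: 7.22
tool_pos: [0.467, 0.1002, 0.0682]
tool_rot: [-0.001, 0.668, 0.744, -0.001]
contact_force: [0.4, 0.1, -0.6]
gripper_width: 0.994
grasp_force: 0.0
```

Call:
{"fn": "servo_tool", "kwargs": {"motion": [1,0,0,0.05,0,1,0,0,0.1,0,1,0,0,0.15,0,1,0,0,0.15,0]}}

```text
time: 7.72
tool_pos: [0.4671, 0.1002, 0.0504]
tool_rot: [-0.001, 0.668, 0.744, -0.001]
contact_force: [-0.2, -0.1, -0.0]
gripper_width: 1.001
grasp_force: 0.0
```

Call:
{"fn": "servo_tool", "kwargs": {"motion": [0,0,0,0,0,0,0,0,0,0,-1,0,0,0,0,-1,0,0,0,0,-1,0,0,0,0]}}

```text
time: 8.35
tool_pos: [0.4682, 0.1003, 0.0516]
tool_rot: [0.0, 0.668, 0.744, 0.0]
contact_force: [0.1, -0.0, 1.9]
gripper_width: 0.288
grasp_force: 58.9
```

Call:
{"fn": "servo_tool", "kwargs": {"motion": [-1,0,0,0,0,-1,0,0,0,0,-1,0,0,0,0]}}

```text
time: 8.72
tool_pos: [0.4682, 0.1003, 0.0516]
tool_rot: [0.0, 0.668, 0.744, 0.0]
contact_force: [1.3, 0.4, 3.6]
gripper_width: 0.287
grasp_force: 59.1
```

The knob is gripped, 24 mm wide. Next I lift it 21 mm.

Call:
{"fn": "servo_tool", "kwargs": {"motion": [-1,0,0,-0.04,0,-1,0,0,-0.08,0,-1,0,0,-0.13,0,-1,0,0,-0.175,0,-1,0,0,-0.175,0]}}

```text
time: 9.35
tool_pos: [0.4677, 0.1002, 0.073]
tool_rot: [-0.0, 0.668, 0.744, -0.0]
contact_force: [0.5, 0.3, -0.9]
gripper_width: 0.282
grasp_force: 60.4
```

```bash
python3 - <<'E'
from h import *
toolmove([.468,.1,.0715])
im,d=eyes.grab_frame("scene"); cv2.imwrite("pics/s3.png",cv2.resize(im[180:360,220:460,::-1],None,fx=3.3,fy=3.3))
E
```

```text
pos [0.4677 0.1002 0.073 ] xang 96.19 shift [-0.002  0.003  0.013] t 9.35 F [ 0.5  0.3 -0.9]
```

View pics/s3.png

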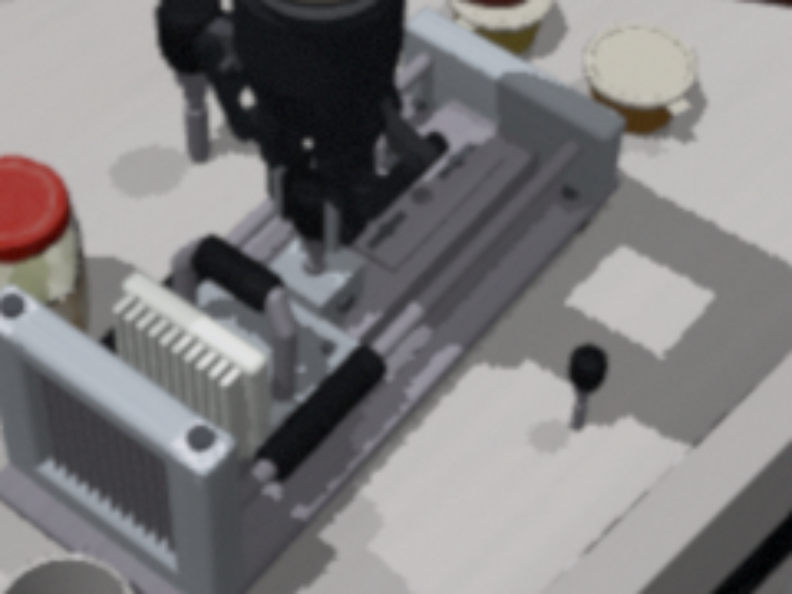

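The pin is up; its shank shows at crop (316,265) between the boss and the collar. Now I draw the pusher back.

Call:
{"fn": "servo_tool", "kwargs": {"motion": [-1,-0.06,0,0,0,-1,-0.14,0,0,0,-1,-0.23,0,0,0,-1,-0.32,0,0,0,-1,-0.38,0,0,0]}}

```text
time: 10.02
tool_pos: [0.473, 0.054, 0.0724]
tool_rot: [0.0, 0.668, 0.744, 0.0]
contact_force: [2.6, 3.5, 1.2]
gripper_width: 0.285
grasp_force: 60.4
```

Call:
{"fn": "servo_tool", "kwargs": {"motion": [-1,-0.06,0,0,0,-1,-0.14,0,0,0,-1,-0.22,0,0,0,-1,-0.28,0,0,0,-1,-0.28,0,0,0]}}

```text
time: 10.65
tool_pos: [0.4764, 0.0204, 0.0722]
tool_rot: [0.001, 0.668, 0.744, -0.0]
contact_force: [3.2, 0.4, -0.4]
gripper_width: 0.289
grasp_force: 60.5
```

```bash
python3 - <<'E'
from h import *
toolmove([.478,.0093,.073])
p=manip.state()["tool_pos"][:2]; print((np.array([.4677,.1002])-p)@XD,(np.array([.4677,.1002])-p)@YD)
E
```

```text
pos [0.4764 0.0204 0.0722] xang 96.15 shift [-0.094  0.003 -0.007] t 10.65 F [ 3.2  0.4 -0.4]
0.08025632540473641 3.565022068822629e-05
```

Call:
{"fn": "servo_tool", "kwargs": {"motion": [-1,-0.045,0,0,0,-1,-0.089,0,0,0,-1,-0.089,0,0,0]}}

```text
time: 11.02
tool_pos: [0.4775, 0.0107, 0.0721]
tool_rot: [0.0, 0.668, 0.744, -0.0]
contact_force: [3.7, 1.3, 0.6]
gripper_width: 0.287
grasp_force: 60.4
```

Call:
{"fn": "servo_tool", "kwargs": {"motion": [-1,0,0,0.013,0,-1,0,0,0.025,0,-1,0,0,0.025,0]}}

```text
time: 11.4
tool_pos: [0.4774, 0.0109, 0.0689]
tool_rot: [0.0, 0.668, 0.744, -0.0]
contact_force: [4.3, 1.3, -0.9]
gripper_width: 0.288
grasp_force: 60.3
```

Call:
{"fn": "servo_tool", "kwargs": {"motion": [-1,0,0,0.007,0,-1,0,0,0.007,0]}}

```text
time: 11.65
tool_pos: [0.4774, 0.0109, 0.0682]
tool_rot: [0.0, 0.668, 0.744, 0.0]
contact_force: [3.8, 0.7, 0.1]
gripper_width: 0.286
grasp_force: 60.3
```

Call:
{"fn": "servo_tool", "kwargs": {"motion": [-1,0,0,0.006,0,-1,0,0,0.006,0]}}

```text
time: 11.9
tool_pos: [0.4774, 0.0109, 0.0675]
tool_rot: [0.0, 0.668, 0.744, 0.0]
contact_force: [4.1, 0.8, 0.0]
gripper_width: 0.285
grasp_force: 60.3
```

Call:
{"fn": "servo_tool", "kwargs": {"motion": [-1,0,0,0.006,0,-1,0,0,0.006,0]}}

```text
time: 12.15
tool_pos: [0.4774, 0.0109, 0.0668]
tool_rot: [0.0, 0.668, 0.744, 0.0]
contact_force: [3.7, 0.7, 1.0]
gripper_width: 0.288
grasp_force: 60.3
```

Call:
{"fn": "servo_tool", "kwargs": {"motion": [-1,0,0,0.007,0,-1,0,0,0.007,0]}}

```text
time: 12.4
tool_pos: [0.4774, 0.0109, 0.0659]
tool_rot: [0.0, 0.668, 0.744, 0.0]
contact_force: [4.4, 2.4, -0.4]
gripper_width: 0.282
grasp_force: 60.3
```

Call:
{"fn": "servo_tool", "kwargs": {"motion": [-1,0,0,0.007,0,-1,0,0,0.007,0]}}

```text
time: 12.65
tool_pos: [0.4774, 0.0109, 0.0651]
tool_rot: [0.0, 0.668, 0.744, 0.0]
contact_force: [4.8, 0.6, -0.6]
gripper_width: 0.285
grasp_force: 60.3
```

Call:
{"fn": "servo_tool", "kwargs": {"motion": [-1,0,0,0.007,0,-1,0,0,0.007,0]}}

```text
time: 12.9
tool_pos: [0.4774, 0.0109, 0.0644]
tool_rot: [0.0, 0.668, 0.744, 0.0]
contact_force: [4.7, 1.0, 0.7]
gripper_width: 0.287
grasp_force: 60.3
```

The pin is 4 mm past the plate's top with no resistance, so it is in the hole. I'll go on gently.

Call:
{"fn": "servo_tool", "kwargs": {"motion": [-1,0,0,0.01,0,-1,0,0,0.02,0,-1,0,0,0.02,0]}}

```text
time: 13.28
tool_pos: [0.4775, 0.0109, 0.0618]
tool_rot: [0.0, 0.668, 0.744, 0.0]
contact_force: [4.1, 1.0, 0.2]
gripper_width: 0.287
grasp_force: 60.4
```

Call:
{"fn": "servo_tool", "kwargs": {"motion": [-1,0,0,0.01,0,-1,0,0,0.02,0,-1,0,0,0.02,0]}}

```text
time: 13.65
tool_pos: [0.4775, 0.0108, 0.0595]
tool_rot: [0.0, 0.668, 0.744, 0.0]
contact_force: [5.0, 0.6, -0.4]
gripper_width: 0.284
grasp_force: 60.4
```

Call:
{"fn": "servo_tool", "kwargs": {"motion": [-1,0,0,0.01,0,-1,0,0,0.02,0,-1,0,0,0.02,0]}}

```text
time: 14.02
tool_pos: [0.4776, 0.0109, 0.0571]
tool_rot: [0.0, 0.668, 0.744, 0.0]
contact_force: [5.7, 1.7, 0.7]
gripper_width: 0.289
grasp_force: 60.4
```

Call:
{"fn": "servo_tool", "kwargs": {"motion": [-1,0,0,0.01,0,-1,0,0,0.015,0,-1,0,0,0.015,0]}}

```text
time: 14.4
tool_pos: [0.4776, 0.0109, 0.0553]
tool_rot: [0.0, 0.668, 0.744, 0.0]
contact_force: [5.7, 0.4, 0.8]
gripper_width: 0.286
grasp_force: 60.5
```

Call:
{"fn": "servo_tool", "kwargs": {"motion": [-1,0,0,0.01,0,-1,0,0,0.015,0,-1,0,0,0.015,0]}}

```text
time: 14.78
tool_pos: [0.4776, 0.011, 0.0529]
tool_rot: [0.0, 0.668, 0.744, 0.0]
contact_force: [6.6, 0.5, -2.1]
gripper_width: 0.291
grasp_force: 60.2
```

Call:
{"fn": "servo_tool", "kwargs": {"motion": [-1,0,0,0.005,0,-1,0,0,0.01,0,-1,0,0,0.01,0]}}

```text
time: 15.15
tool_pos: [0.4776, 0.0109, 0.052]
tool_rot: [0.0, 0.668, 0.744, 0.0]
contact_force: [6.0, 1.1, -0.7]
gripper_width: 0.281
grasp_force: 60.3
```

Call:
{"fn": "servo_tool", "kwargs": {"motion": [-1,0,0,0.005,0,-1,0,0,0.005,0]}}

```text
time: 15.4
tool_pos: [0.4777, 0.0109, 0.0517]
tool_rot: [0.0, 0.668, 0.744, 0.0]
contact_force: [6.3, 0.9, 0.3]
gripper_width: 0.283
grasp_force: 60.3
```

Call:
{"fn": "servo_tool", "kwargs": {"motion": [-1,0,0,0.006,0,-1,0,0,0.006,0]}}

```text
time: 15.65
tool_pos: [0.4777, 0.0109, 0.0516]
tool_rot: [0.0, 0.668, 0.744, 0.0]
contact_force: [4.1, 1.2, 5.3]
gripper_width: 0.285
grasp_force: 61.0
```

Call:
{"fn": "servo_tool", "kwargs": {"motion": [-1,0,0,0.006,0,-1,0,0,0.006,0]}}

```text
time: 15.9
tool_pos: [0.4778, 0.0108, 0.0516]
tool_rot: [0.0, 0.668, 0.744, 0.0]
contact_force: [0.9, 1.9, 9.1]
gripper_width: 0.284
grasp_force: 61.5
```

The shoulder is seated on the boss, stopping at z = 0.0516 as it did at home. I'll release and withdraw straight up.

Call:
{"fn": "servo_tool", "kwargs": {"motion": [0.1,0,0,0,0,1,0,0,0,0,1,0,0,0,0,1,0,0,0,0,1,0,0,0,0]}}

```text
time: 16.52
tool_pos: [0.4772, 0.0109, 0.0502]
tool_rot: [-0.0, 0.668, 0.744, -0.0]
contact_force: [0.7, 0.8, -1.4]
gripper_width: 1.002
grasp_force: 0.0
```

Call:
{"fn": "servo_tool", "kwargs": {"motion": [1,0,0,-0.2,0,1,0,0,-0.5,0,1,0,0,-1,0,1,0,0,-1,0,1,0,0,-1,0]}}

```text
time: 17.15
tool_pos: [0.4773, 0.0109, 0.1702]
tool_rot: [0.0, 0.668, 0.744, 0.0]
contact_force: [-1.4, 0.4, -1.0]
gripper_width: 1.0
grasp_force: 0.0
```

Call:
{"fn": "servo_tool", "kwargs": {"motion": [1,-1,0,0,0,1,-1,0,0,0,1,-1,0,0,0,1,-1,0,0,0]}}

```text
time: 17.65
tool_pos: [0.4892, -0.108, 0.1683]
tool_rot: [-0.002, 0.668, 0.744, -0.0]
contact_force: [0.3, -0.1, 0.9]
gripper_width: 1.0
grasp_force: 0.0
```

```bash
python3 - <<'E'
from h import *
s=manip.state(); im,d=eyes.grab_frame("wrist"); cv2.imwrite("pics/w4.png",cv2.convertScaleAbs(im[:,:,::-1],alpha=1.5))
_,P=wcloud(d,s); P=P.reshape(-1,3)
m=(P[:,2]>.112)&(P[:,2]<.145)&(abs(P[:,0]-.478)<.03)&(abs(P[:,1]-.01)<.03); Q=P[m]
if len(Q): print(len(Q),np.percentile(Q,95,0),Q.min(0),Q.max(0))
toolmove([.478,.01,.2])
E
```

```text
1320 [0.48715465 0.02067442 0.12088495] [ 0.46354627 -0.00228329  0.11208162] [0.48996259 0.02484265 0.12231573]
pos [ 0.4894 -0.1075  0.1687] xang 96.21 shift [ 0.984  0.011 -0.259] t 17.7 F [-0.3  0.5  0.7]
```

View pics/w4.png

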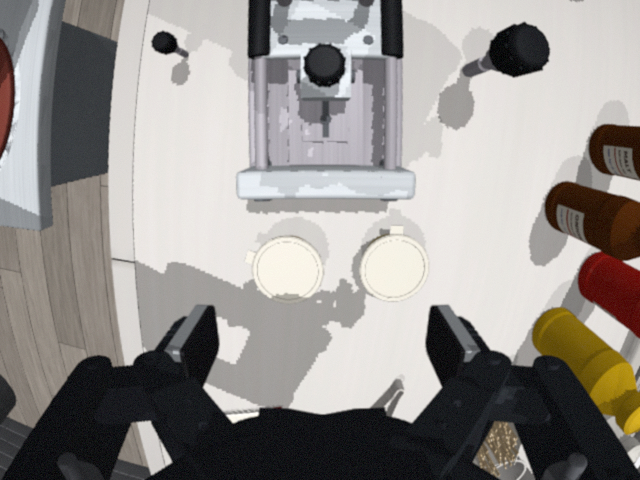

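The view shows the pin upright in the boss at (323,65) over the plate. Its knob top is at z ≈ 0.120, the home height, and the gripper is clear with the bystanders undisturbed. Handing in.

```bash
python3 -c "
from plant import job_done
print(job_done())"
```

```text
the job is handed in; nothing more can be done
None
```

The pusher is drawn back about 90 mm and the pin is home in the second hole (knob top at its home height); I handed the job in at about 18 s, and no verdict came back.

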